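Take the lid off the green crayon case and stand it in the rack

TASK

Take the lid off the green crayon case: swing it up on its hinge until it stands upright, then lift it straight up off its hinge pins. Stand it, hinge edge down and without dropping it, in the slot of the wooden rack, roughly midway along the slot; leave the lid of the blue case as it is.

Things in the scene. Friction and masses are not known exactly. Their poses are not given: they have to be found in the camera images.
- green_lid: Green plate 146 wide, 8 thick, ~300 g, loose on its pins; no catch or spring. Origin: mid hinge axis, mid-thickness; y along hinge, z out of its top, front edge at x -152. U handle in its plane: round bar, 12 thick, along y, centre at x -204, 68 clear between its arms, 46 gap to the lid; it can turn between the fingers. Hinge edge: two forks at y +-45, 21 thick, open to +x, ending at x +10 (mm).
- green_box: Green open-topped crayon case, fixed, 130 (x) by 140 (y) by 70 mm high. Origin: centre of underside; z up, -x to the handle side facing the robot. Behind it two steel pins, 8 thick, along y, axis at x +85, z 74 mm; the closed lid's origin lies there, axes as the case's. A lip stops the closed lid sliding off; upright, its forks leave the pins after rising 15 mm. Let go, it falls shut.
- rack: Low wooden rack, fixed: two upright boards 220 mm long, 10 thick, with a slot 50 wide between them, open at the ends. Origin: centre of its underside; x across the slot, y along it, z up. Slot floor at z 12, board tops at z 100 mm. The lid stands in it on its fork ends (either way round) and may lean on a board.
- blue_lid: Lid of the blue case, which is built just like the green one, only blue: same origin, axes and sizes. To be left closed and in place.

How it is judged:
On the way, in this order (a step that is already met when the one before it is completed fails the run):
1. the green lid stands upright (within 15 degrees) with its forks still on the hinge pins (origin within 12 mm of the pin axis) (angle between green_lid's own z axis and vertical between 1.309 and 1.833 rad and x of green_lid in the frame of green_box between 0.073 and 0.097 m and z of green_lid in the frame of green_box between 0.062 and 0.086 m), for 0.1 s.
2. the green lid, still upright (within 20 degrees), has been lifted straight up (within 25 mm) off the pins, its origin at least 20 mm above the pin axis (angle between green_lid's own z axis and vertical between 1.222 and 1.92 rad and z of green_lid in the frame of green_box above 0.094 m and x of green_lid in the frame of green_box between 0.06 and 0.11 m).
At the end, for the whole second after the job is handed in: The green lid stands at rest in the slot, hinge edge down on the slot floor (origin under 35 mm above the rack's underside), hinge axis level within 10 degrees, at most 32 degrees off upright, within 50 mm of mid-slot; the blue lid is closed, within 15 mm of its start (z of green_lid in the frame of rack between 0.01 and 0.035 m and x of green_lid in the frame of rack between -0.025 and 0.025 m and y of green_lid in the frame of rack between -0.05 and 0.05 m and angle between green_lid's own z axis and vertical between 1 and 2.14 rad and angle between green_lid's own y axis and vertical between 1.39 and 1.75 rad and linear speed of green_lid below 0.02 m/s and distance of blue_lid from where it was at the start of the episode below 0.015 m and angle between blue_lid's own z axis and vertical below 0.1 rad); the robot touches nothing.
It fails at once if the blue lid is moved by more than 15 mm or opened (distance of blue_lid from where it was at the start of the episode above 0.015 m or angle between blue_lid's own z axis and vertical above 0.15 rad).
It fails at once if the green lid is dropped (faster than 0.9 m/s with no finger on it) (linear speed of green_lid above 0.9 m/s and contact force between the fingers and green_lid below 0.05 N).
It also fails if it takes over 56 s, if anything falls off the work surface, if the arm or the gripper's body presses on something with over 40 N, if the wrist force passes 120 N, or if a joint passes its speed limit or range.

ROBOT

A 7-joint arm with a two-finger parallel gripper is mounted at the origin on the work surface. World frame = base frame: x ahead of the robot, y to its left, z up, the work surface at z = 0. Lengths are in m, angles in rad, forces in N, time in s.
With the tool pointing down it reaches from about 0.35 to 0.9 m from the base axis. Payload 8.1 kg.
Tool frame: the origin (TCP) lies at the centre of the arm's flange, where the gripper is bolted on; the fingertips stand 178 mm ahead of it and the grasp point (between the pads) lies 159 mm ahead of it; z points along the fingers, y is the line along which they close (so a half turn about z gives the same grasp; the last joint's range is limited). The gripper opens to 92 mm and grips with 3 to 60 N. Pads are 19 mm wide; open, the fingers measure 130 mm over their backs; the gripper's body (75 mm by 190 mm) begins 47 mm behind the grasp point.
Start: joints at [-1.415, 0.434, 0.025, 1.573, -0.012, 1.134, -0.075], TCP at [0.16, 0.604, 0.405] pointing down, gripper open.
Joint ranges: [-2.62, 2.62], [-0.44, 2.09], [-1.27, 1.32], [0.08, 2.57], [-1.32, 4.46], [0.12, 2], [-2.74, 2.74]. Speed limits (rad/s): [2.22, 2.22, 3.01, 3.01, 3.14, 3.14, 3.14].

INTERFACE

Orientations are given as a rotation vector (axis times angle).
In Python, from cell import arm gives the robot as it stands. The module is installed in compiled form; this text tells all that it offers.
- The arm moves only by the shell command python3 -m inch 'ROWS' [FORCE]. ROWS is text: rows parted by semicolons, each of 5 numbers parted by spaces: the shift along the tool's x, y, z in m, then the turn about the tool's z in rad, then the finger opening in m, from 0 to 0.0918. In form: x y z roll fingers; .... A call has 1 to 5 rows; each row is the pose to reach, as a shift and turn from the pose commanded when the call began, along the tool's axes at that moment; what a row does not reach only later rows make up. A row lasts 1/10 s, in which the tool goes at most 50 mm and 8.59 degrees, less where a joint would pass 70% of its speed; a pose out of reach is approached as far as the arm can. A call with a gripper value outside its range is refused whole. The fingers move at their own pace and stop on an object; FORCE is the grip in N (left out, the last holds). Time passes only in rows, so rows that repeat a pose let the fingers close. It gives the time, the measured TCP pose, the force, the opening and the grip force at its end, in the units of the state.
- arm.observe(): the state, without advancing time (a new reading comes with each control period).
- arm.get_image(name): name is "scene" or "side" or "wrist"; returns the picture (420x560x3 uint8, red, green, blue); there is no depth.
- arm.get_calibration(name): a dict with "intrinsics" (3x3 intrinsics, pixels), "pose" (4x4, takes a point from camera to world coordinates). Camera axes: x right, y up, looking along -z (the intrinsics and any distortion apply to the point x, -y, -z); pixel columns grow to the right and rows downward; lengths in m; the calibration is good to about 2 mm. A picture is of the moment at which its call begins: read the wrist's pose just before it. get_calibration takes no time and is no camera call; for the wrist camera it gives the pose at the moment of the call.
- arm.sign_off(): hands the job in; it is judged then, once.
Trained networks look in the newest picture that a camera, given by its name, has taken for a name from the list of things; names that differ only in an ending like _2 or _b are one class to them, and where a whole thing is asked for, a point or a joint stands for the part that bears it (a point fixed in the world has none). Each returns a list of dicts, best first, with "conf" (0 to 1); they miss things now and then, are a little off and sometimes report something else, mostly with a low value. They report only what shows in the picture. A call takes as long as a camera call.
- arm.look_for(camera, query): "point" ([row, column] in pixels, amid what is visible of it).
- arm.silhouettes(camera, query): "region" (420x560 bool, what is visible of it) and "point" ([row, column] in pixels, amid what is visible of it).
- arm.place_of(camera, query): "point" ([row, column] in pixels: a listed point, or the origin of a listed thing).
The state is a dict: "clock": time; "joints": joint angles; "dq": joint speeds; "joint_efforts": joint torques, N m; "position": TCP position; "ee_rot": TCP orientation; "force": force on the tool from outside, world axes, zero at the start; "ft_torque": the same for the moment, N m; "width": opening from 0.0 (shut) to 1.0 (fully open); "gripper_force": force on a finger pad.
Only numpy, scipy, OpenCV 4.12 (cv2) and the standard library are available. Lean on these libraries where they do the work, as an engineer would, in place of code of your own. Each camera call takes 0.05 s, during which the arm holds its last target. There are 200 camera calls.

## Working session

There is one attempt and no reset: what is moved stays moved. The work goes in short steps, Python scripts to look and compute and a shell command to move; the robot and the scene stay as the last step left them, time stands still between calls to the robot, and variables do not carry over. Pictures are saved under pics/ and viewed, at most 10 in all, crops included, and the job is handed in when it is done.

```bash
mkdir -p pics; cat > h.py <<'E'
import numpy as np, cv2
from cell import arm
from scipy.spatial.transform import Rotation as R
def ray(cam,pt,cal=None):
    c=cal or arm.get_calibration(cam); K=np.array(c["intrinsics"]);T=np.array(c["pose"])
    d=np.linalg.inv(K)@np.array([pt[1],pt[0],1.]); d=np.array([d[0],-d[1],-d[2]])
    return T[:3,3],T[:3,:3]@d/np.linalg.norm(d)
def onz(cam,pt,z):
    o,d=ray(cam,pt); return o+d*(z-o[2])/d[2]
def tri(obs):
    A=np.zeros((3,3));b=np.zeros(3)
    for cam,pt in obs:
        o,d=ray(cam,pt);P=np.eye(3)-np.outer(d,d);A+=P;b+=P@o
    x=np.linalg.solve(A,b)
    return x,[np.linalg.norm((np.eye(3)-np.outer(d,d))@(x-o)) for o,d in [ray(c,p) for c,p in obs]]
def proj(cam,X):
    c=arm.get_calibration(cam);T=np.array(c["pose"]);p=T[:3,:3].T@(np.asarray(X)-T[:3,3]);p=np.array([p[0],-p[1],-p[2]]);q=np.array(c["intrinsics"])@p;return q[:2]/q[2]
def snap(cam,f): 
    im=arm.get_image(cam);cv2.imwrite(f,im[:,:,::-1]);return im
E
python3 - <<'E'
from h import *
np.set_printoptions(precision=4,suppress=True)
s=arm.observe();print(s)
ims=[snap(c,f'pics/{c}0.png') for c in("scene","side")]
cv2.imwrite('pics/both.png',cv2.resize(np.vstack(ims)[:,:,::-1],(450,600)) if 0 else cv2.resize(np.hstack(ims)[:,:,::-1],(800,300)))
for c in("scene","side"):
  print(c,np.array(arm.get_calibration(c)["pose"])[:3,3])
  for q in("green_lid","green_box","rack","blue_lid"):
    print(q,[(np.round(r["point"]),round(r["conf"],2)) for r in arm.place_of(c,q)])
E
```

```text
{'clock': 0.0, 'joints': array([-1.4146,  0.4352,  0.025 ,  1.5741, -0.0116,  1.134 , -0.0751]), 'dq': array([ 0.0001,  0.0013,  0.0012, -0.0021,  0.0006,  0.0001,  0.0006]), 'joint_efforts': array([  0.001 , -66.7872,   0.986 , -31.446 ,  -0.0602,   0.043 ,
         0.0002]), 'position': array([0.1599, 0.6039, 0.404 ]), 'ee_rot': array([-0.4055, -3.1153,  0.0024]), 'force': array([-0.2908, -0.2121,  0.7295]), 'ft_torque': array([ 0.0182,  0.0013, -0.0259]), 'gripper_force': 0.0, 'width': 1.000067003688875}
scene [0.9635 0.5436 0.5767]
green_lid [(array([140., 198.]), 0.88)]
green_box [(array([154., 231.]), 0.67)]
rack [(array([216., 277.]), 0.81)]
blue_lid [(array([303., 405.]), 0.55)]
side [0.2773 0.4524 0.5456]
green_lid [(array([128., 348.]), 0.76)]
green_box [(array([172., 378.]), 0.86)]
rack [(array([229., 298.]), 0.75)]
blue_lid [(array([341., 153.]), 0.6)]
```

View pics/scene0.png

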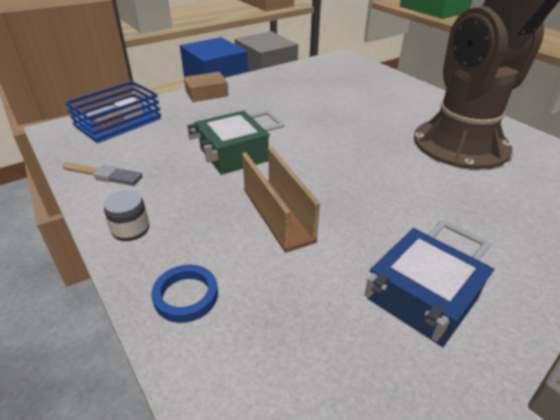

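View pics/side0.png

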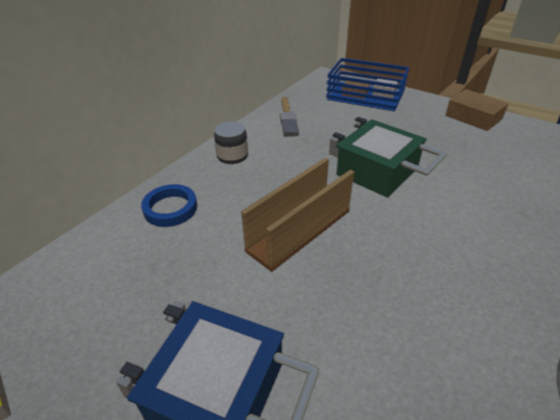

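```bash
cat > fit.py <<'E'
from h import *
from scipy.optimize import minimize
def box(x0,x1,y0,y1,z0,z1): return np.array([[x,y,z] for x in(x0,x1) for y in(y0,y1) for z in(z0,z1)])
LID=[box(-.152,-.012,-.073,.073,-.004,.004),box(-.21,-.198,-.046,.046,-.006,.006),box(-.21,-.152,.034,.046,-.006,.006),box(-.21,-.152,-.046,-.034,-.006,.006),box(-.02,.01,.034,.056,-.0105,.0105),box(-.02,.01,-.056,-.034,-.0105,.0105)]
BOX=[box(-.065,.065,-.07,.07,0,.07)]
RACK=[box(-.035,.035,-.11,.11,0,.012),box(-.035,-.025,-.11,.11,0,.1),box(.025,.035,-.11,.11,0,.1)]
def pr(c,P):
    T=np.array(c["pose"]);p=(P-T[:3,3])@T[:3,:3];p=p*[1,-1,-1];q=p@np.array(c["intrinsics"]).T;return q[:,:2]/q[:,2:]
def render(c,parts,Rm,t,S=4):
    m=np.zeros((420*S,560*S),np.uint8)
    for b in parts:
        h=cv2.convexHull(((pr(c,b@Rm.T+t)+.5)*S).astype(np.float32).reshape(-1,1,2))
        cv2.fillConvexPoly(m,np.round(h).astype(np.int32),255)
    return cv2.resize(m,(560,420),interpolation=cv2.INTER_AREA)/255.
def fit(name,parts,z,x0,cams=("scene","side")):
    D=[]
    for c in cams:
        r=arm.silhouettes(c,name)
        if r: D.append((arm.get_calibration(c),r[0]["region"].astype(float),c)); print(name,c,r[0]["conf"],r[0]["region"].sum())
    def cost(v):
        e=0
        for c,m,_ in D:
            p=render(c,parts,R.from_euler('z',v[2]).as_matrix(),np.array([v[0],v[1],z])); e+=1-np.minimum(p,m).sum()/np.maximum(p,m).sum()
        return e/len(D)
    best=min((minimize(cost,[x0[0],x0[1],x0[2]+a],method='Nelder-Mead',options=dict(initial_simplex=np.array([[x0[0],x0[1],x0[2]+a]]*4)+np.vstack([np.zeros(3),np.diag([.01,.01,.1])]),xatol=1e-4,fatol=1e-4)) for a in(-.3,0,.3)),key=lambda r:r.fun)
    print(name,best.x.round(4),best.fun); return best.x,D
E
python3 - <<'E'
from fit import *
np.set_printoptions(precision=4,suppress=True)
pts={"green_lid":([140,198],[128,348]),"green_box":([154,231],[172,378]),"rack":([216,277],[229,298]),"blue_lid":([303,405],[341,153])}
P={}
for k,(a,b) in pts.items(): P[k]=tri([("scene",a),("side",b)]); print(k,P[k])
[arm.get_image(c) for c in("scene","side")]
g,b=P["green_lid"][0],P["green_box"][0]
# box +x points box->hinge
yaw=np.arctan2(*(g-b)[[1,0]])
lv,D=fit("green_lid",LID,.074,[g[0],g[1],yaw])
bv,_=fit("green_box",BOX,0,[b[0],b[1],yaw])
print("hinge from box",bv[:2]+.085*np.array([np.cos(bv[2]),np.sin(bv[2])]))
r=P["rack"][0]
rs=[]
for y in(-1.2,-.6,0,.6): rs.append(fit("rack",RACK,0,[r[0],r[1],y])[0])
E
```

```text
green_lid (array([ 0.6181, -0.2995,  0.0734]), [np.float64(0.004989225801464254), np.float64(0.004989225801464274)])
green_box (array([ 0.5305, -0.3006, -0.0048]), [np.float64(0.0031473087665239963), np.float64(0.0031473087665240163)])
rack (array([ 0.575 , -0.0274,  0.0019]), [np.float64(0.0014713520748673723), np.float64(0.0014713520748673799)])
blue_lid (array([0.5789, 0.3163, 0.0727]), [np.float64(0.0017306071698664502), np.float64(0.001730607169866408)])
green_lid scene 0.86 2276
green_lid side 0.57 3102
green_lid [ 0.6135 -0.3005 -0.0952] 0.1158336765050762
green_box scene 0.92 1453
green_box side 0.8 2118
green_box [ 0.5316 -0.2882 -0.1005] 0.56747927856543
hinge from box [ 0.6162 -0.2967]
rack scene 0.94 4673
rack side 0.72 7202
rack [ 0.5726 -0.0281 -0.1776] 0.03438566240092744
rack scene 0.94 4673
rack side 0.72 7202
rack [ 0.5725 -0.0282 -0.1774] 0.03385706123038568
rack scene 0.94 4673
rack side 0.72 7202
rack [ 0.5725 -0.0282 -0.1774] 0.03386545182348455
rack scene 0.94 4673
rack side 0.72 7202
rack [ 0.5725 -0.0282 -0.1774] 0.03386545182348455
```

```bash
cat > to.py <<'E'
import sys
from h import *
x,y,z,yaw=map(float,sys.argv[1:5]) # yaw: world angle of tool y (deg)
s=arm.observe();M=R.from_rotvec(s["ee_rot"]).as_matrix()
d=M.T@(np.array([x,y,z])-s["position"]);ya=np.degrees(np.arctan2(M[1,1],M[0,1]))
a=(ya-yaw+90)%180-90
print("t",s["clock"],"pos",s["position"].round(4),"yaw",ya.round(2),"shift",d.round(4),"roll",np.radians(a).round(4),"tilt",M[:,2].round(3),"F",s["force"].round(1),"w",round(s["width"]*.0918,4),"q7",s["joints"].round(2))
E
python3 -m inch '-0.04 -0.03 0 0.14 0.0918; -0.08 -0.06 0 0.28 0.0918; -0.115 -0.095 0 0.42 0.0918; -0.15 -0.13 0 0.56 0.0918; -0.19 -0.16 0 0.7 0.0918'
python3 to.py .45 .2 .404 -5.45; python3 to.py .4104 -.2811 .34 -5.45
```

```text
clock: 1.7
position: [0.303, 0.3989, 0.4049]
ee_rot: [-1.456, -2.783, -0.0]
force: [0.4, 0.1, 0.8]
width: 0.999
gripper_force: 0.0
t 1.7 pos [0.303  0.3989 0.4049] yaw 34.76 shift [-0.2472  0.0074  0.0008] roll 0.7019 tilt [-0.     0.001 -1.   ] F [0.4 0.1 0.8] w 0.0917 q7 [-1.22  0.23  0.23  1.88 -0.06  1.03 -0.35]
t 1.7 pos [0.303  0.3989 0.4049] yaw 34.76 shift [-0.6199 -0.2995  0.0645] roll 0.7019 tilt [-0.     0.001 -1.   ] F [0.4 0.1 0.8] w 0.0917 q7 [-1.22  0.23  0.23  1.88 -0.06  1.03 -0.35]
```

```bash
python3 -m inch '-0.05 0 0 0.14 0.04; -0.1 0 0 0.28 0.04; -0.15 0 0 0.42 0.04; -0.2 0.005 0 0.56 0.04; -0.247 0.007 0 0.702 0.04' >/dev/null
python3 to.py .4104 -.2811 .36 -5.45
```

```text
t 2.2 pos [0.4514 0.2008 0.4052] yaw -5.49 shift [-0.4837  0.0053  0.0448] roll -0.0008 tilt [ 0.001  0.001 -1.   ] F [0.5 0.5 0.6] w 0.0563 q7 [-0.93  0.23  0.49  1.91 -0.12  1.03 -0.48]
```

```bash
python3 -m inch '-0.05 0 0 0 0.04; -0.1 0 0 0 0.04; -0.15 0 0 0 0.04; -0.2 0 0 0 0.04; -0.25 0.003 0 0 0.04' >/dev/null
python3 -m inch '-0.05 0 0.01 0 0.04; -0.1 0 0.02 0 0.04; -0.15 0 0.03 0 0.04; -0.2 0 0.04 0 0.04; -0.234 0.003 0.045 0 0.04' >/dev/null
python3 to.py .4104 -.2811 .233 -5.45
python3 - <<'E'
from fit import *
np.set_printoptions(precision=4,suppress=True)
im=arm.get_image("wrist");c=arm.get_calibration("wrist")
lid,_=fit("green_lid",LID,.074,[.6135,-.3005,-.095],("wrist",))
arm.get_image("scene");arm.get_image("side")
fit("green_lid",LID,.074,[.6135,-.3005,-.095],("scene","side","wrist"))
o=im[:,:,::-1].copy()
for v,col in(((.6135,-.3005,-.095),(0,0,255)),(lid,(0,255,255))):
    m=render(c,LID,R.from_euler('z',v[2]).as_matrix(),np.array([v[0],v[1],.074]))
    cn,_=cv2.findContours((m>.5).astype(np.uint8),cv2.RETR_LIST,cv2.CHAIN_APPROX_NONE);cv2.drawContours(o,cn,-1,col,1)
cv2.imwrite('pics/w1.png',o)
E
```

```text
t 3.2 pos [ 0.4116 -0.2825  0.3594] yaw -5.25 shift [ 0.0013 -0.0014  0.1264] roll 0.0035 tilt [ 0. -0. -1.] F [ 0.7 -0.5  0.6] w 0.0398 q7 [-0.09  0.33  0.76  1.98 -0.28  0.94  0.72]
green_lid wrist 0.69 29458
green_lid [ 0.614  -0.3034 -0.1082] 0.10076209100870182
green_lid scene 0.58 2131
green_lid side 0.74 3335
green_lid wrist 0.69 29458
green_lid [ 0.6153 -0.2983 -0.1068] 0.13847447666038734
```

View pics/w1.png

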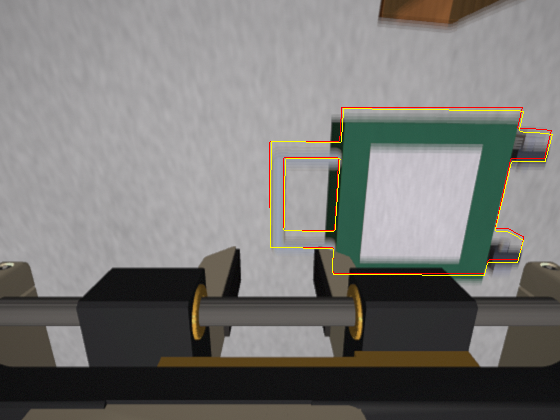

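```bash
python3 -m inch '0.002 -0.001 0.03 0.007 0.04; 0.002 -0.001 0.06 0.007 0.04; 0.002 -0.001 0.09 0.007 0.04; 0.002 -0.001 0.11 0.007 0.04; 0.002 -0.001 0.127 0.007 0.04' 
python3 -m inch '0 0 0 0 0.04; 0 0 0 0 0.005; 0 0 0 0 0.005; 0 0 0 0 0.005; 0 0 0 0 0.005' 20
python3 -m inch '0 0 0 0 0.005; 0 0 0 0 0.005' 20
python3 to.py .4104 -.2811 .233 -5.7
```

```text
clock: 4.05
position: [0.4124, -0.2759, 0.2317]
ee_rot: [-2.323, -2.114, -0.001]
force: [1.1, -0.2, -0.5]
width: 0.436
gripper_force: 0.0
clock: 4.55
position: [0.4122, -0.2777, 0.2334]
ee_rot: [2.325, 2.111, 0.001]
force: [3.4, 0.3, -0.6]
width: 0.135
gripper_force: 1.9
clock: 4.75
position: [0.4122, -0.2777, 0.2331]
ee_rot: [2.326, 2.111, 0.001]
force: [1.3, 0.2, 3.8]
width: 0.119
gripper_force: 20.0
t 4.75 pos [ 0.4122 -0.2777  0.2331] yaw -5.56 shift [-0.0035 -0.0015  0.0001] roll 0.0024 tilt [ 0.001 -0.    -1.   ] F [1.3 0.2 3.8] w 0.011 q7 [ 0.04  0.51  0.61  2.1  -0.48  0.66  0.88]
```

```bash
python3 -m inch '0 0.0025 -0.032 0 0.005; 0 0.01 -0.063 0 0.005; 0 0.022 -0.0925 0 0.005; 0 0.039 -0.12 0 0.005; 0 0.06 -0.1445 0 0.005' 20
python3 to.py .4722 -.2835 .3776 -5.7
python3 - <<'E'
from h import *
snap("scene","pics/s2.png")
E
```

```text
clock: 5.25
position: [0.4711, -0.2835, 0.3784]
ee_rot: [-2.327, -2.109, 0.001]
force: [0.8, 0.6, -3.6]
width: 0.122
gripper_force: 20.0
t 5.25 pos [ 0.4711 -0.2835  0.3784] yaw -5.62 shift [0.0001 0.0011 0.0008] roll 0.0015 tilt [-0.001  0.001 -1.   ] F [ 0.8  0.6 -3.6] w 0.0112 q7 [-0.11  0.4   0.76  1.84 -0.31  1.03  0.68]
```

View pics/s2.png

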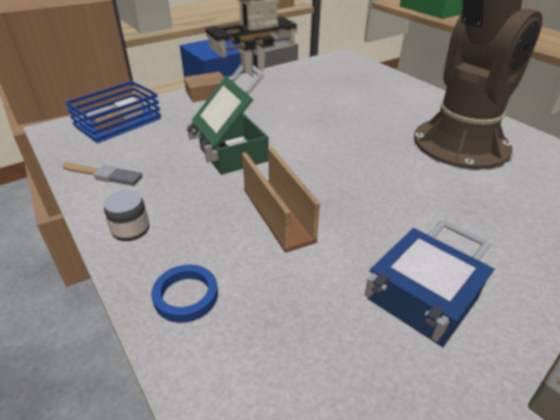

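The lid stands open at about 45° with the fingers on its handle (around row 75, column 250) and the forks still on the pins (around 150, 205). I'll continue the swing.

```bash
python3 -m inch '0 0.0245 -0.021 0 0.005; 0 0.0515 -0.0375 0 0.005; 0 0.081 -0.05 0 0.005; 0 0.112 -0.057 0 0.005; 0 0.142 -0.0595 0 0.005' 20
python3 -m inch '0 0 0 0 0.005; 0 0 0 0 0.005; 0 0 0 0 0.005' 20
python3 to.py .6152 -.2980 .437 -5.7
python3 - <<'E'
from fit import *
np.set_printoptions(precision=4,suppress=True)
s=arm.observe();M=R.from_rotvec(s["ee_rot"]).as_matrix();G=s["position"]+.159*M[:,2];print("grasp",G)
for c in("scene","side"):
  arm.get_image(c)
print(tri([(c,arm.place_of(c,"green_lid")[0]["point"]) for c in("scene","side")]))
E
```

```text
clock: 5.8
position: [0.6139, -0.2977, 0.438]
ee_rot: [2.326, 2.11, 0.001]
force: [-1.5, -0.9, 1.3]
width: 0.12
gripper_force: 20.0
clock: 6.1
position: [0.6134, -0.2977, 0.4375]
ee_rot: [2.325, 2.11, 0.001]
force: [0.8, 0.6, 6.9]
width: 0.119
gripper_force: 20.0
t 6.1 pos [ 0.6134 -0.2977  0.4375] yaw -5.56 shift [-0.0001  0.0018  0.0005] roll 0.0025 tilt [ 0.002 -0.001 -1.   ] F [0.8 0.6 6.9] w 0.0109 q7 [-0.05  0.58  0.73  1.41 -0.39  1.3   0.6 ]
grasp [ 0.6137 -0.2979  0.2785]
(array([ 0.6193, -0.3083,  0.0721]), [np.float64(0.001064619532440004), np.float64(0.00106461953243996)])
```

```bash
python3 -m inch '0 0 -0.01 0 0.005; 0 0 -0.025 0 0.005; 0 0 -0.045 0 0.005; 0 0 -0.07 0 0.005; 0 0 -0.095 0 0.005' 20
python3 -m inch '0 0 0 0 0.005; 0 0 0 0 0.005' 20
python3 to.py .5725 -.0282 .533 -10.16
python3 - <<'E'
from fit import *
np.set_printoptions(precision=4,suppress=True)
snap("scene","pics/s3.png");snap("side","pics/s3b.png")
print(tri([(c,arm.place_of(c,"green_lid")[0]["point"]) for c in("scene","side")]))
E
```

```text
clock: 6.8
position: [0.6127, -0.2971, 0.5321]
ee_rot: [-2.326, -2.109, 0.001]
force: [-0.2, -0.5, -2.6]
width: 0.123
gripper_force: 20.0
clock: 7.0
position: [0.6128, -0.2974, 0.5313]
ee_rot: [-2.327, -2.11, 0.0]
force: [0.3, 0.3, -3.3]
width: 0.123
gripper_force: 20.0
t 7.0 pos [ 0.6128 -0.2974  0.5313] yaw -5.58 shift [ 0.264  -0.0662 -0.0016] roll 0.08 tilt [-0.  0. -1.] F [ 0.3  0.3 -3.3] w 0.0113 q7 [-0.05  0.54  0.76  1.25 -0.36  1.49  0.56]
(array([ 0.614 , -0.2909,  0.1749]), [np.float64(0.004076288474998859), np.float64(0.004076288474998898)])
```

View pics/s3b.png

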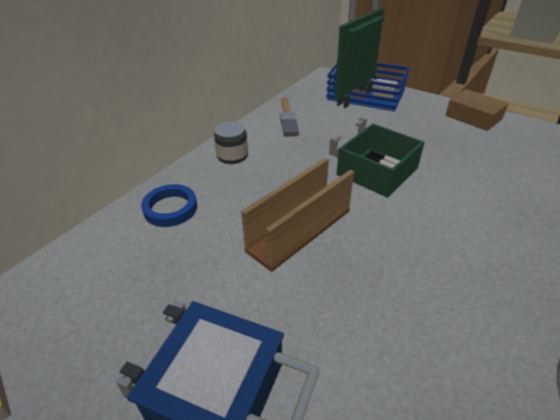

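```bash
python3 -m inch '0.01 -0.0025 0 0.01 0.005; 0.03 -0.0075 0 0.02 0.005; 0.06 -0.015 0 0.03 0.005; 0.095 -0.024 0 0.04 0.005; 0.13 -0.0325 0 0.05 0.005' 20 >/dev/null
python3 to.py .5725 -.0282 .533 -10.16
python3 -m inch '0.035 -0.0085 0 0.01 0.005; 0.07 -0.017 0 0.02 0.005; 0.1 -0.025 0 0.03 0.005; 0.12 -0.0305 0 0.03 0.005; 0.13 -0.033 0 0.03 0.005' 20 >/dev/null
python3 -m inch '0 0 0 0 0.005; 0 0 0 0 0.005; 0 0 0 0 0.005; 0 0 0 0 0.005; 0 0 0 0 0.005' 20 >/dev/null
python3 to.py .5725 -.0282 .533 -10.16
python3 - <<'E'
from fit import *
np.set_printoptions(precision=4,suppress=True)
a=snap("scene","pics/s4.png");b=snap("side","pics/s4b.png")
cv2.imwrite('pics/s4c.png',np.hstack([a[40:300,130:460],b[40:300,130:460]])[:,:,::-1])
print(tri([(c,arm.place_of(c,"green_lid")[0]["point"]) for c in("scene","side")]))
E
```

```text
t 7.7 pos [ 0.5927 -0.1629  0.5312] yaw -8.48 shift [ 0.1302 -0.0398 -0.0017] roll 0.0294 tilt [-0.001  0.001 -1.   ] F [ 0.3  1.2 -3.1] w 0.0111 q7 [-0.33  0.41  0.79  1.44 -0.29  1.42  0.31]
t 8.7 pos [ 0.5796 -0.0323  0.5317] yaw -10.24 shift [ 0.0027 -0.0077 -0.0013] roll -0.0014 tilt [-0. -0. -1.] F [-0.3  0.7 -2.8] w 0.011 q7 [-0.59  0.33  0.78  1.52 -0.24  1.38  0.03]
(array([ 0.58  , -0.0295,  0.1713]), [np.float64(0.00021795536729136685), np.float64(0.0002179553672914211)])
```

View pics/s4c.png

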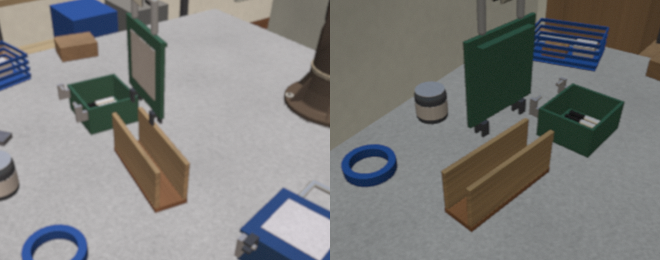

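```bash
python3 -m inch '0.002 -0.0077 0 0 0.005; 0.002 -0.0077 0.01 0 0.005; 0.002 -0.0077 0.025 0 0.005; 0.002 -0.0077 0.04 0 0.005; 0.002 -0.0077 0.05 0 0.005' 20
python3 -m inch '0 0 0.015 0 0.005; 0 0 0.035 0 0.005; 0 0 0.055 0 0.005; 0 0 0.07 0 0.005; 0 0 0.08 0 0.005' 20
python3 to.py .5725 -.0282 .385 -10.16
python3 - <<'E'
from fit import *
np.set_printoptions(precision=4,suppress=True)
a=snap("scene","pics/s5.png");b=snap("side","pics/s5b.png")
cv2.imwrite('pics/s5c.png',np.hstack([a[40:300,130:460],b[40:300,130:460]])[:,:,::-1])
print(tri([(c,arm.place_of(c,"green_lid")[0]["point"]) for c in("scene","side")]))
E
```

```text
clock: 9.4
position: [0.5719, -0.0276, 0.4802]
ee_rot: [-2.408, -2.016, 0.001]
force: [-0.3, 0.5, -2.9]
width: 0.115
gripper_force: 20.0
clock: 9.9
position: [0.572, -0.0278, 0.4003]
ee_rot: [-2.408, -2.016, 0.002]
force: [0.2, -0.1, -3.2]
width: 0.121
gripper_force: 20.0
t 9.9 pos [ 0.572  -0.0278  0.4003] yaw -10.13 shift [-0.0004  0.0006  0.0153] roll 0.0004 tilt [-0.001 -0.    -1.   ] F [ 0.2 -0.1 -3.2] w 0.0111 q7 [-0.57  0.41  0.74  1.75 -0.31  1.1   0.09]
(array([ 0.5712, -0.0297,  0.0374]), [np.float64(0.0010477666037254608), np.float64(0.001047766603725425)])
```

View pics/s5c.png

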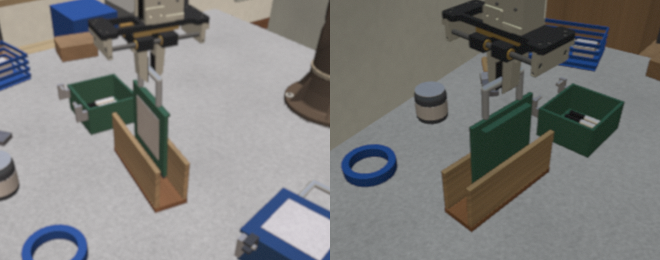

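The lid is inside the slot between the boards, at mid-slot, with about 15 mm to go. I'll lower it gently until the floor carries it.

```bash
python3 -m inch '0 0 0.004 0 0.005; 0 0 0.008 0 0.005; 0 0 0.012 0 0.005; 0 0 0.014 0 0.005; 0 0 0.014 0 0.005' 20
python3 -m inch '0 0 0.001 0 0.005; 0 0 0.002 0 0.005; 0 0 0.002 0 0.005' 20
python3 to.py .5725 -.0282 .385 -10.16
```

```text
clock: 10.6
position: [0.5724, -0.028, 0.3876]
ee_rot: [2.409, 2.016, -0.0]
force: [-0.5, 1.6, -2.6]
width: 0.123
gripper_force: 20.0
clock: 10.9
position: [0.5731, -0.0287, 0.3872]
ee_rot: [2.408, 2.014, 0.004]
force: [-0.3, -1.4, 7.4]
width: 0.121
gripper_force: 20.0
t 10.9 pos [ 0.5731 -0.0287  0.3872] yaw -10.18 shift [ 0.0004 -0.0007  0.0022] roll -0.0003 tilt [ 0.003 -0.    -1.   ] F [-0.3 -1.4  7.4] w 0.0112 q7 [-0.56  0.42  0.73  1.77 -0.32  1.07  0.1 ]
```

```bash
python3 -m inch '0 0 -0.001 0 0.02; 0 0 -0.001 0 0.03; 0 0 -0.001 0 0.04; 0 0 -0.001 0 0.05; 0 0 -0.001 0 0.06' 
python3 -m inch '0 0 -0.01 0 0.06; 0 0 -0.02 0 0.06; 0 0 -0.04 0 0.06; 0 0 -0.07 0 0.06; 0 0 -0.11 0 0.06' 
python3 -m inch '0 0 -0.02 0 0.06; 0 0 -0.03 0 0.06; 0 0 -0.03 0 0.06; 0 0 -0.03 0 0.06; 0 0 -0.03 0 0.06'
python3 - <<'E'
from fit import *
np.set_printoptions(precision=4,suppress=True)
a=snap("scene","pics/s6.png");b=snap("side","pics/s6b.png")
cv2.imwrite('pics/s6c.png',np.hstack([a[40:300,130:460],b[40:300,130:460]])[:,:,::-1])
print(tri([(c,arm.place_of(c,"green_lid")[0]["point"]) for c in("scene","side")]))
E
```

```text
clock: 11.4
position: [0.5724, -0.0279, 0.3866]
ee_rot: [-2.409, -2.016, 0.0]
force: [0.2, 0.2, 0.2]
width: 0.505
gripper_force: 0.0
clock: 11.9
position: [0.5719, -0.0279, 0.4977]
ee_rot: [-2.409, -2.015, 0.002]
force: [1.1, 0.1, 0.6]
width: 0.657
gripper_force: 0.0
clock: 12.4
position: [0.5722, -0.0277, 0.5254]
ee_rot: [-2.408, -2.015, 0.003]
force: [0.5, 0.4, -0.1]
width: 0.655
gripper_force: 0.0Traceback (most recent call last):
  File "<stdin>", line 5, in <module>
IndexError: list index out of range
```

View pics/s6c.png

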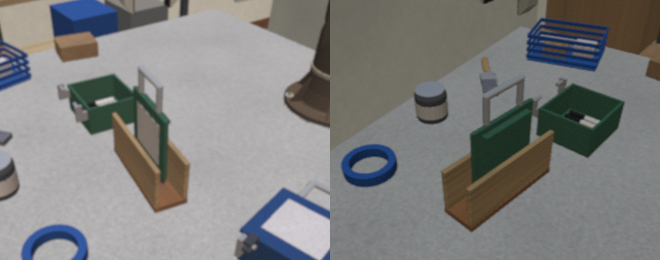

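The lid stands upright in the slot at about mid-length, released, with the gripper clear above it and the blue case untouched. I'm handing in.

```bash
python3 -c "
from cell import arm
print(arm.sign_off())"
```

```text
the job is handed in; nothing more can be done
None
```

The green lid was swung upright, lifted off its pins and left standing in the rack slot at about mid-length; the blue lid was not touched, and the job was handed in at about 12.5 s, though the sign-off gave no verdict.

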